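# Slide the check probe over a dry-block heater into its well

### The arm

A 7-joint arm with a two-finger parallel gripper is mounted at the origin on a cart in front of the work surface, level with it; the furniture and walls round the work are solid. World frame = base frame: x ahead of the robot, y to its left, z up, the work surface at z = 0. Lengths are in m, angles in rad, forces in N, time in s.
With the tool pointing down it reaches from about 0.35 to 0.9 m from the base axis. Payload 8.1 kg.
Tool frame: the origin (TCP) lies midway between the tips of the shut fingers; the grasp point (between the pads) lies 19 mm behind it (arm.pinch_z is the distance from the TCP to the grasp point, in m); x points along the fingers, z is the direction in which the jaws open and shut, and the axes are right-handed (so a half turn about x gives the same grasp; the last joint's range is limited). The gripper opens to 85 mm and grips with 20 to 120 N. Pads are 22 mm wide; open, the fingers measure 114 mm over their backs; the gripper's body (76 mm by 85 mm) begins 54 mm behind the grasp point. The pads swing forward as they close: fully open they stand 13 mm farther back than shut.
Start: joints at [-1.431, 0.434, 0.025, 1.573, -0.012, 1.134, -0.075], TCP at [0.15, 0.607, 0.231] pointing down, gripper open.
Joint ranges: [-2.62, 2.62], [-0.44, 2.09], [-1.27, 1.32], [0.08, 2.57], [-1.32, 4.46], [0.12, 2], [-2.74, 2.74]. Speed limits (rad/s): [2.22, 2.22, 3.01, 3.01, 3.14, 3.14, 3.14].

### API

Orientations are given as a unit quaternion [w, x, y, z].
In Python, from cell import arm gives the robot as it stands. The module is installed in compiled form; this text tells all that it offers.
- The arm moves only by the shell command python3 -m crank 'ROWS' [OPENING] [FORCE]. ROWS is JSON, one flat list of numbers, 4 for each row, row after row: the shift along the tool's x, y, z in m, then the turn about the tool's x in rad. In form: [x, y, z, roll, x, y, z, roll, ...]. A call has 1 to 12 rows; each row is the pose to reach, as a shift and turn from the pose commanded when the call began, along the tool's axes at that moment; what a row does not reach only later rows make up. A row lasts 1/8 s, in which the tool goes at most 62.5 mm and 10.7 degrees, less where a joint would pass 70% of its speed; a pose out of reach is approached as far as the arm can. A call with a gripper value outside its range is refused whole. OPENING is the opening, from -1 (shut) to 1 (fully open), set as the call begins (- or left out, the last holds). The fingers move at their own pace and stop on an object; FORCE is the grip in N (left out, the last holds). Time passes only in rows, so rows that repeat a pose let the fingers close. It gives the time, the measured TCP pose, the force and the opening at its end, in the units of the state.
- arm.observe(): the state, without advancing time (a new reading comes with each control period).
- arm.read_camera(name): name is "side" or "top"; returns the picture (384x512x3 uint8, red, green, blue); there is no depth.
- arm.camera_model(name): a dict with "intrinsics" (3x3 intrinsics, pixels), "pose" (4x4, takes a point from camera to world coordinates). Camera axes: x right, y down, z forward; pixel columns grow to the right and rows downward; lengths in m; the calibration is good to about 2 mm. A picture is of the moment at which its call begins. camera_model takes no time and is no camera call.
- arm.finish_job(): hands the job in, once; it reports no verdict.
Trained networks look in the newest picture that a camera, given by its name, has taken for a name from the list of things; names that differ only in an ending like _2 or _b are one class to them, and where a whole thing is asked for, a point or a joint stands for the part that bears it (a point fixed in the world has none). Each returns a list of dicts, best first, with "confidence" (0 to 1); they miss things now and then, are a little off and sometimes report something else, mostly with a low value. They report only what shows in the picture. A call takes as long as a camera call. They do not tell look-alikes from the thing itself.
- arm.look_for(query, camera): "position" ([x, y, z] in m, in world coordinates, good to about 4 mm: the middle of the surface that is visible of it).
- arm.trace(query, camera): "region" (384x512 bool, what is visible of it).
- arm.place_of(query, camera): "position" ([x, y, z] in m, in world coordinates, good to about 4 mm: a listed point, or the origin of a listed thing).
The state is a dict: "t": time; "joint_pos": joint angles; "qvel": joint speeds; "joint_torque": joint torques, N m; "position": TCP position; "eef_rot": TCP orientation; "wrist_force": force on the tool from outside, world axes, zero at the start; "torque": the same for the moment, N m; "width": opening from 0.0 (shut) to 1.0 (fully open).
Only numpy, scipy, OpenCV 4.12 (cv2) and the standard library are available. Lean on these libraries where they do the work, as an engineer would, in place of code of your own. Each camera call takes 0.05 s, during which the arm holds its last target.

### The job

Take the check probe with the round black handle and the wide flat collar out of its stand and set its tip down on the bare half of the heater block's top, at the engraved ring. Keeping it upright and without lifting it again, slide the tip along the metal towards the large well until it can drop, let it down until the collar lies flat on the block, and leave it standing there released. Leave the flat-bladed paddle in its own stand.

Things in the scene. Friction and masses are not known exactly. Their poses are not given: they have to be found in the camera images.
- probe_grip (a point): Centre of the check probe's round black handle (22 mm diameter, 60 mm tall), on its axis, 79 mm above the tip. Below it: flat steel collar (56 mm diameter, 5 mm thick, top face 30 mm under this point), then steel stem (14 mm diameter, 44 mm long). Loose, 0.12 kg, z up its axis; its turn about z is of no matter. It may be in either of two like stands.
- probe_tip (a point): Centre of the lower end of the probe's stem, on its axis, 79 mm below probe_grip. At the start the collar rests on a fixed round grey stand 56 mm tall (foot 72 mm diameter) and the stem is 44 mm deep in its 20 mm socket: lift straight up.
- well_mouth (a point): Mouth centre of the large well (34 mm diameter, 52 mm deep), level with the top of the fixed heater block, 60 mm above the worktop. z up; block turned up to 15 degrees. Top: bare aluminium, 48 mm to each side along x, 45 mm to its edge at -y, 115 mm at +y. Bare half: +y; the flush engraved ring (22 mm) is 60 mm away along +y. Row of 10 mm wells, too narrow for the stem, at x = +34 mm.
- paddle_grip (a point): Centre of the blade of a bystander tool: flat-bladed steel paddle, 115 mm tall (blade 6 x 34 x 50 mm, small 32 mm shoulder) standing in the other stand; this point is 90 mm above its lower end. To be left where it is.
Not all that is in view belongs to the job. Leave any pink look-alike of the part that bears probe_grip alone.

How it is judged:
On the way, in this order (a step that is already met when the one before it is completed fails the run):
1. tip set down on the bare half (within 5 mm of the surface, 40 to 110 mm from the well along +y, within 45 mm of the middle line, probe upright to 20 degrees) (z of probe_tip in the frame of well_mouth between -0.004 and 0.005 m and angle between probe_tip's own z axis and vertical below 0.35 rad and y of probe_tip in the frame of well_mouth between 0.04 and 0.11 m and x of probe_tip in the frame of well_mouth between -0.045 and 0.045 m), for 0.1 s.
2. tip slid along to the well (within 25 mm of its centre, still within 5 mm of the surface level, probe upright to 20 degrees) (z of probe_tip in the frame of well_mouth between -0.004 and 0.005 m and angle between probe_tip's own z axis and vertical below 0.35 rad and horizontal distance between probe_tip and well_mouth below 0.025 m), for 0.02 s.
3. the stem has dropped into the well (38 mm deep or more) (horizontal distance between probe_tip and well_mouth below 0.014 m and z of probe_tip in the frame of well_mouth below -0.038 m), for 0.2 s.
At the end, for the whole second after the job is handed in: The probe stands in the large well: its tip at least 38 mm below the block's top (fully home is 44 mm) and within 14 mm of the well's centre line, the probe within 10 degrees of upright; the paddle is within 30 mm of where it stood (all of step 3 and angle between probe_tip's own z axis and vertical below 0.17 rad and distance of paddle_grip from where it was at the start of the episode below 0.03 m); the robot touches nothing.
It fails at once if tip carried 12 to 45 mm above the block within 35 mm of the well's centre: lowered in or lifted off instead of slid in (horizontal distance between probe_tip and well_mouth below 0.035 m and z of probe_tip in the frame of well_mouth between 0.012 and 0.045 m).
It fails at once if the paddle is moved by more than 30 mm (distance of paddle_grip from where it was at the start of the episode above 0.03 m).
It also fails if it takes over 42 s, if anything falls off the work surface, if the arm or the gripper's body presses on something with over 40 N, if the wrist force passes 120 N, or if a joint passes its speed limit or range.

## Working session

There is one attempt and no reset: what is moved stays moved. The work goes in short steps, Python scripts to look and compute and a shell command to move; the robot and the scene stay as the last step left them, time stands still between calls to the robot, and variables do not carry over. Pictures are saved under pics/ and viewed, and the job is handed in when it is done.

```bash
ls; mkdir -p pics
python3 - <<'E'
from cell import arm
import cv2, numpy as np
s=arm.observe()
print(s)
for n in("side","top"):
    im=arm.read_camera(n); cv2.imwrite(f"pics/{n}0.png",im[:,:,::-1])
    m=arm.camera_model(n); print(n,np.round(m["intrinsics"],1).tolist(),np.round(m["pose"],3).tolist())
    for q in("probe_grip","probe_tip","well_mouth","paddle_grip"):
        for d in arm.place_of(q,n)[:3]: print(q,np.round(d["position"],3),round(d["confidence"],2))
print(arm.pinch_z)
E
```

```text
pics
{'t': 0.0, 'joint_pos': array([-1.43060208,  0.43523512,  0.02497153,  1.57408808, -0.01162351,
        1.13398355, -0.07510092]), 'qvel': array([-0.00083312,  0.00068953, -0.00069752, -0.00043775,  0.00081638,
       -0.00032969, -0.00048328]), 'joint_torque': array([ 1.81745603e-03, -6.70451045e+01,  1.02573730e+00, -3.16215098e+01,
        1.55853841e-02,  1.22262840e-02, -6.90236220e-06]), 'position': array([0.1501866 , 0.6061753 , 0.23052188]), 'eef_rot': array([ 0.55647771, -0.43612293,  0.55729607,  0.4353739 ]), 'wrist_force': array([-0.35624982,  0.15563044,  0.25849993]), 'torque': array([ 0.03359858,  0.05006748, -0.01355784]), 'width': 1.0009892322321696}
side [[386.2, 0.0, 256.6], [0.0, 386.2, 197.8], [0.0, 0.0, 1.0]] [[-0.994, -0.059, 0.089, 0.358], [-0.107, 0.612, -0.784, 0.748], [-0.009, -0.789, -0.615, 0.649], [0.0, 0.0, 0.0, 1.0]]
probe_grip [0.439 0.125 0.089] 0.76
probe_grip [ 0.448 -0.282  0.08 ] 0.48
probe_tip [ 0.451 -0.281  0.   ] 0.74
well_mouth [ 0.447 -0.168  0.058] 0.88
well_mouth [0.438 0.123 0.089] 0.28
paddle_grip [0.431 0.327 0.096] 0.54
top [[403.7, 0.0, 261.5], [0.0, 403.7, 184.1], [0.0, 0.0, 1.0]] [[-0.021, -0.993, 0.117, 0.35], [-1.0, 0.019, -0.023, 0.024], [0.02, -0.118, -0.993, 1.074], [0.0, 0.0, 0.0, 1.0]]
probe_grip [0.434 0.123 0.09 ] 0.96
probe_grip [ 0.447 -0.275  0.075] 0.79
paddle_grip [0.434 0.331 0.101] 0.64
0.0187
```

View pics/side0.png

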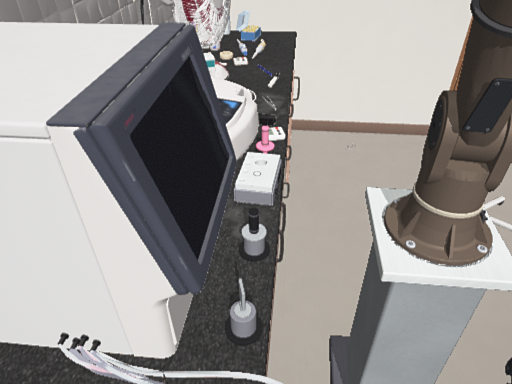

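View pics/top0.png

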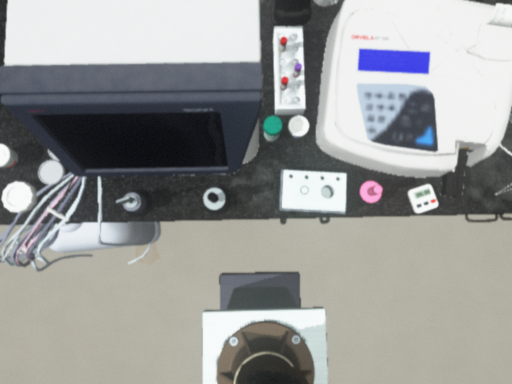

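The side view shows the black-handled probe at (253,220), the paddle at (242,300), the block at (258,178) and the pink look-alike at (265,140). In the top view they're at (214,198), (132,202), (313,191) and (371,191), with the well at (327,192) and the ring at (304,190). Next I'll crop in close and work out the geometry.

```bash
cat > h.py <<'E'
from cell import arm
import numpy as np, cv2
from scipy.spatial.transform import Rotation as R
def ray(n,u,v,z):
    m=arm.camera_model(n);K=np.array(m["intrinsics"]);T=np.array(m["pose"])
    d=T[:3,:3]@np.linalg.solve(K,[u,v,1.]);c=T[:3,3]
    return c+d*(z-c[2])/d[2]
def proj(n,p):
    m=arm.camera_model(n);K=np.array(m["intrinsics"]);T=np.array(m["pose"])
    q=K@(T[:3,:3].T@(np.array(p)-T[:3,3]));return q[:2]/q[2]
def rot():
    q=arm.observe()["eef_rot"];return R.from_quat([q[1],q[2],q[3],q[0]]).as_matrix()
E
python3 - <<'E'
from h import *
print("tool axes cols\n",np.round(rot(),3))
t=cv2.imread("pics/top0.png");s=cv2.imread("pics/side0.png")
a=cv2.resize(t[160:225,270:395],None,fx=6,fy=6,interpolation=cv2.INTER_CUBIC)
b=cv2.resize(t[160:225,110:235],None,fx=6,fy=6,interpolation=cv2.INTER_CUBIC)
c=cv2.resize(s[120:270,215:305],None,fx=4,fy=4,interpolation=cv2.INTER_CUBIC)
d=cv2.resize(s[190:350,200:290],None,fx=3.75,fy=3.75,interpolation=cv2.INTER_CUBIC)
cv2.imwrite("pics/a.png",a[:, :750]);cv2.imwrite("pics/b.png",b);cv2.imwrite("pics/c.png",np.hstack([c,d]))
for z in(0,.1,.2,.3,.4):print(z,"top monitor bottom edge(150,172)",ray("top",150,172,z).round(3),"top edge(150,66)",ray("top",150,66,z).round(3))
for z in(0,.1,.2):print(z,"side monitor corner(190,290)",ray("side",190,290,z).round(3), "(235,155)",ray("side",235,155,z).round(3))
E
```

```text
tool axes cols
 [[-0.    -0.971  0.24 ]
 [-0.     0.24   0.971]
 [-1.     0.    -0.   ]]
0 top monitor bottom edge(150,172) [0.516 0.297 0.   ] top edge(150,66) [0.811 0.3   0.   ]
0.1 top monitor bottom edge(150,172) [0.5   0.272 0.1  ] top edge(150,66) [0.768 0.275 0.1  ]
0.2 top monitor bottom edge(150,172) [0.485 0.246 0.2  ] top edge(150,66) [0.725 0.249 0.2  ]
0.3 top monitor bottom edge(150,172) [0.469 0.221 0.3  ] top edge(150,66) [0.682 0.223 0.3  ]
0.4 top monitor bottom edge(150,172) [0.454 0.196 0.4  ] top edge(150,66) [0.64  0.198 0.4  ]
0 side monitor corner(190,290) [0.558 0.247 0.   ] (235,155) [ 0.545 -0.294  0.   ]
0.1 side monitor corner(190,290) [0.528 0.324 0.1  ] (235,155) [ 0.516 -0.133  0.1  ]
0.2 side monitor corner(190,290) [0.497 0.401 0.2  ] (235,155) [0.488 0.027 0.2  ]
```

View pics/a.png

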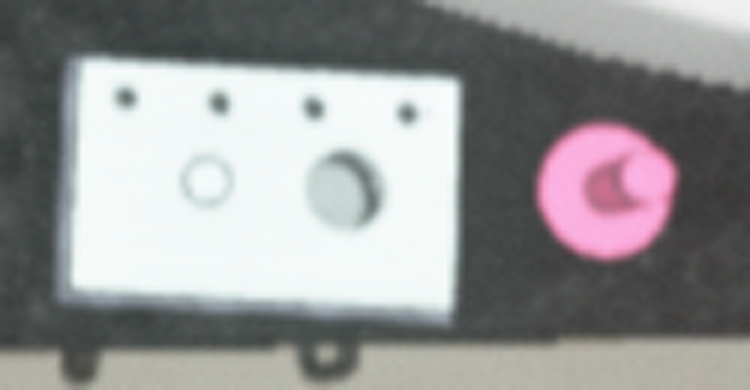

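View pics/b.png

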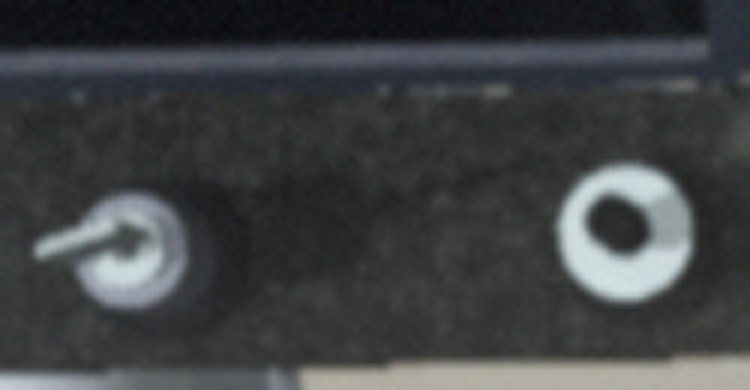

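View pics/c.png

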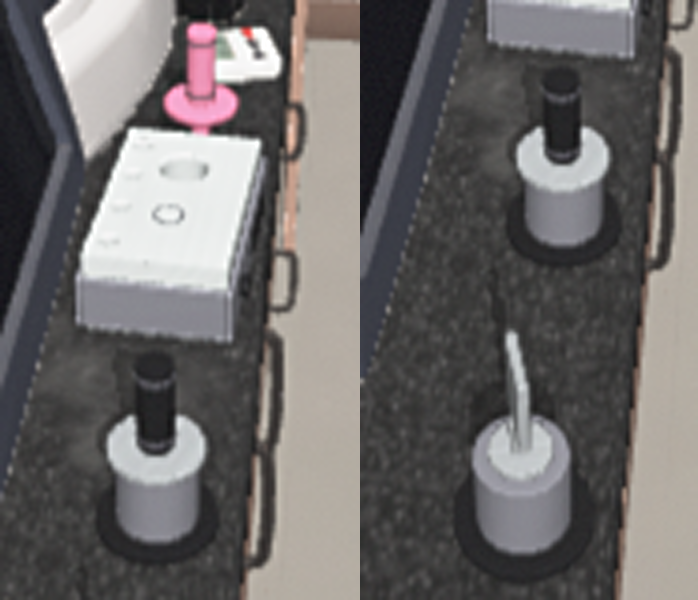

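Run:
```python
from h import *
f=lambda o,u,v:((u+.5)/6-.5+o[0],(v+.5)/6-.5+o[1])
print("probe collar c",ray("top",*f((110,160),625,233),.061).round(4))
print("probe handle top side(150/..)")
o=(270,160)
w=ray("top",*f(o,345,190),.06);r=ray("top",*f(o,207,181),.06);print("well",w.round(4),"ring",r.round(4),np.linalg.norm(w-r))
cs=[ray("top",*f(o,*c),.06) for c in((78,57),(461,77),(452,316),(68,292))]
print(np.round(cs,4).tolist())
u=(cs[0]-cs[1]+cs[3]-cs[2]);u/=np.linalg.norm(u);print("y axis",u.round(4),"yaw",np.degrees(np.arctan2(-u[0],u[1])))
x=np.array([u[1],-u[0],0]);print("well from corners", ((cs[2]+cs[1])/2+u*.045).round(4))
# side
o2=(215,120);g=lambda u,v:((u+.5)/4-.5+o2[0],(v+.5)/4-.5+o2[1])
print("side ring",ray("side",*g(168,214),.06).round(4),"well",ray("side",*g(184,170),.06).round(4),"collar",ray("side",*g(157,448),.061).round(4),"handle top",ray("side",*g(154,368),.121).round(4))
t=cv2.imread("pics/top0.png");s=cv2.imread("pics/side0.png")
cv2.imwrite("pics/d.png",np.hstack([cv2.resize(t[60:190,0:130],None,fx=3,fy=4.5),cv2.resize(t[60:190,150:280],None,fx=3,fy=4.5)]))
cv2.imwrite("pics/e.png",cv2.resize(s[10:310,40:260],None,fx=2,fy=2))
```

```text
probe collar c [0.4363 0.1218 0.061 ]
probe handle top side(150/..)
well [ 0.4489 -0.1646  0.06  ] ring [ 0.4539 -0.1063  0.06  ] 0.05844970354599534
[[0.5077, -0.0533, 0.06], [0.4962, -0.216, 0.06], [0.3949, -0.2075, 0.06], [0.4083, -0.0464, 0.06]]
y axis [ 0.0767  0.9971 -0.    ] yaw -4.398454397560684
well from corners [ 0.449  -0.1668  0.06  ]
side ring [ 0.4556 -0.111   0.06  ] well [ 0.4503 -0.1667  0.06  ] collar [0.437  0.1207 0.061 ] handle top [0.4376 0.123  0.121 ]
```

View pics/d.png

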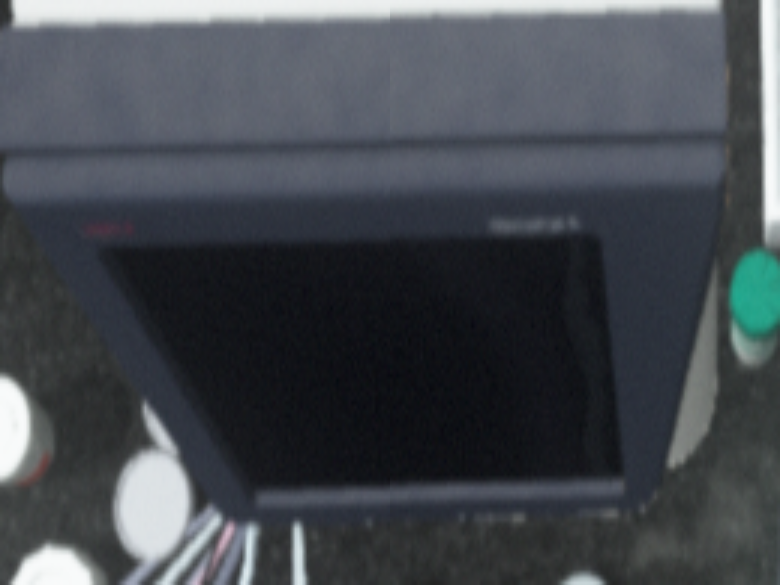

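View pics/e.png

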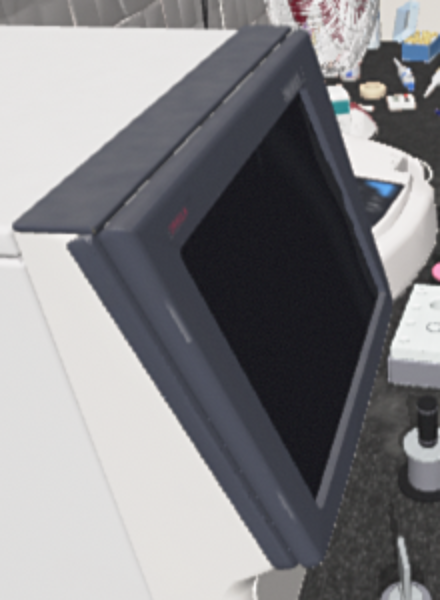

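Run:
```python
from h import *
for n,s,t in(("BL",(199,292),(78,175)),("BR",(234,157),(238,170)),("TL",(95,127),(2.7,103)),("TR",(185,27),(260.6,100))):
    a=ray("side",*s,0);b=arm.camera_model("side")["pose"][:3,3];c=ray("top",*t,0);d=arm.camera_model("top")["pose"][:3,3]
    u=b-a;v=d-c
    k=np.linalg.lstsq(np.c_[u,-v],c-a,rcond=None)[0]
    p=a+u*k[0];q=c+v*k[1];print(n,((p+q)/2).round(3),np.linalg.norm(p-q).round(3))
```

```text
BL [0.482 0.402 0.198] 0.002
BR [0.484 0.055 0.212] 0.001
TL [0.56  0.409 0.462] 0.008
TR [0.564 0.01  0.459] 0.016
```

Things that could be mistaken for the target are the black-handled probe (top 214,198), the pink look-alike (371,191) and the paddle (132,202). The close crops show the black round handle with the wide pale collar at (214,198), so that's the probe. The monitor's front lip overhangs at x≈0.482, z≈0.20. I'll keep the jaws along y and grip about 5 mm to the robot's side of the handle axis to clear it.

```bash
python3 -m crank '[0,-0.04,-0.035,-0.03,0,-0.08,-0.07,-0.07,0,-0.12,-0.105,-0.11,0,-0.16,-0.14,-0.15,0,-0.2,-0.175,-0.19,0,-0.24,-0.21,-0.22,0,-0.277,-0.247,-0.242,0,-0.291,-0.305,-0.242,0,-0.306,-0.363,-0.242,0,-0.32,-0.42,-0.242,0,-0.32,-0.42,-0.242]' 1 40
python3 - <<'E'
from h import *
print(rot().round(3))
for n in("side","top"):
    im=arm.read_camera(n); cv2.imwrite(f"pics/{n}1.png",im[:,:,::-1])
E
```

```text
t: 1.88
position: [0.3596, 0.1181, 0.2315]
eef_rot: [0.502, -0.498, 0.502, 0.498]
wrist_force: [0.3, 1.1, -0.2]
width: 1.004
[[ 0.    -1.     0.007]
 [ 0.     0.007  1.   ]
 [-1.    -0.     0.   ]]
```

```bash
python3 -c "
import cv2,numpy as np
a=cv2.imread('pics/side1.png');b=cv2.imread('pics/top1.png')
cv2.imwrite('pics/f.png',np.vstack([cv2.resize(np.hstack([a,b]),(800,300))]))"
```

```text
(no output)
```

View pics/f.png

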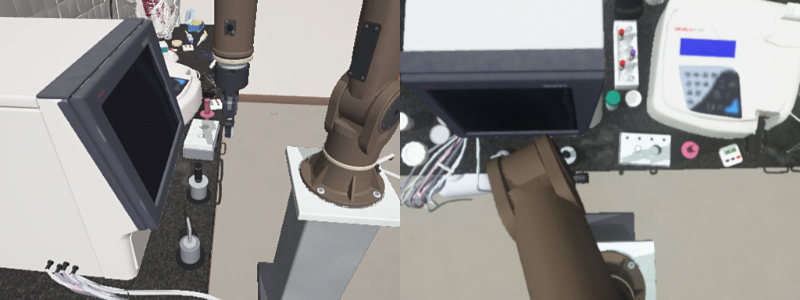

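The side view shows the gripper hanging at about (232,120) in the composite, left of the stand and clear of the monitor. The scene is otherwise undisturbed. Next I'll go down in front of the probe and then move in over the handle.

```bash
python3 -m crank '[0.05,0,0.004,0,0.1,0,0.004,0,0.151,0,0.004,0,0.151,-0.03,0.004,0.007,0.151,-0.055,0.004,0.007,0.151,-0.07,0.004,0.007,0.151,-0.072,0.004,0.007,0.151,-0.072,0.004,0.007]'
python3 - <<'E'
from h import *
for n in("side","top"):
    im=arm.read_camera(n); cv2.imwrite(f"pics/{n}2.png",im[:,:,::-1])
a=cv2.imread('pics/side2.png');b=cv2.imread('pics/top2.png')
cv2.imwrite('pics/g.png',np.hstack([cv2.resize(a[60:260,150:330],(450,500)),cv2.resize(b[130:250,150:270],(350,500))]))
E
```

```text
t: 2.98
position: [0.4311, 0.1262, 0.0802]
eef_rot: [0.502, -0.498, 0.502, 0.498]
wrist_force: [0.0, -0.4, -0.5]
width: 1.003
```

View pics/g.png

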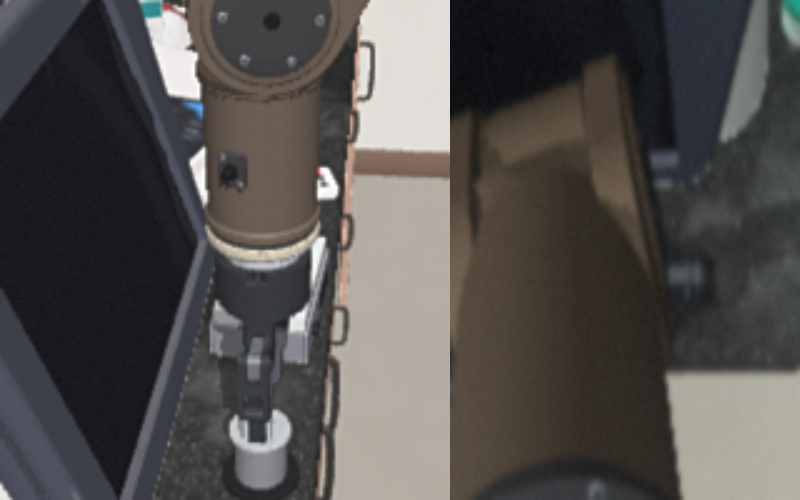

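The side crop shows the open fingers straddling the handle above the collar, with a gap to the monitor. I'll centre the gripper and close it.

```bash
python3 -m crank '[0,0,-0.004,0,0,0,-0.004,0]'; python3 -m crank '[0,0,0,0,0,0,0,0,0,0,0,0,0,0,0,0,0,0,0,0,0,0,0,0,0,0,0,0,0,0,0,0]' -1 60
```

```text
t: 3.32
position: [0.4316, 0.1216, 0.0804]
eef_rot: [0.502, -0.498, 0.502, 0.498]
wrist_force: [0.3, 0.4, -0.4]
width: 0.998
t: 4.32
position: [0.4319, 0.122, 0.0804]
eef_rot: [0.502, -0.498, 0.502, 0.498]
wrist_force: [-0.6, -0.4, 3.7]
width: 0.246
```

```bash
python3 -m crank '[-0.02,0,0,0,-0.045,0,0,0,-0.07,0,0,0,-0.085,0,0,0,-0.085,0.04,0,0,-0.085,0.06,0,0,-0.085,0.06,0,0]'
python3 - <<'E'
from h import *
for n in("side","top"):
    im=arm.read_camera(n); cv2.imwrite(f"pics/{n}3.png",im[:,:,::-1])
print(arm.observe()["position"],arm.observe()["wrist_force"])
a=cv2.imread('pics/side3.png');b=cv2.imread('pics/top3.png')
cv2.imwrite('pics/g3.png',np.hstack([cv2.resize(a[60:260,170:310],(350,500)),cv2.resize(b[130:250,150:270],(350,500))]))
E
```

```text
t: 5.2
position: [0.3705, 0.1223, 0.1652]
eef_rot: [0.501, -0.498, 0.502, 0.499]
wrist_force: [0.5, -0.5, -0.0]
width: 0.239
[0.37254967 0.1225939  0.16544915] [ 0.22864964  0.70926081 -0.67268385]
```

View pics/g3.png

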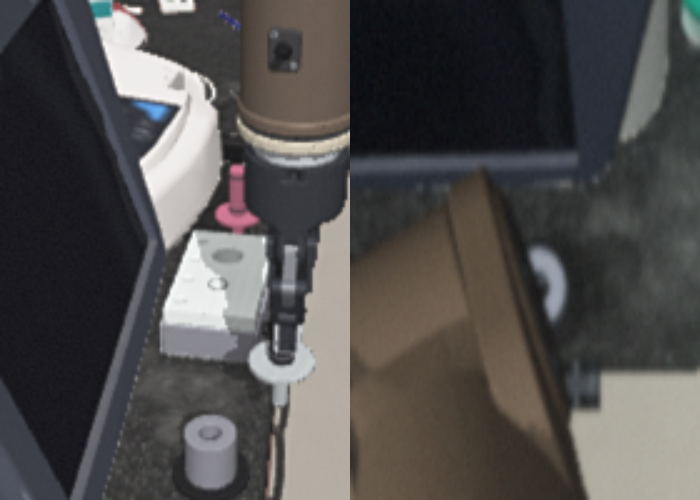

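Run:
```python
from h import *
print(ray("side",170+282/2.5-.3,60+361/2.5-.3,.146).round(4))
print("tip px predicted",proj("side",[.3776,.1226,.102]).round(1),"seen",170+281/2.5,60+402/2.5)
a=cv2.imread('pics/side3.png')
cv2.imwrite('pics/g4.png',cv2.resize(a[150:270,220:320],(800,960),interpolation=cv2.INTER_CUBIC)[:600])
```

```text
[0.3759 0.1226 0.146 ]
tip px predicted [281. 220.] seen 282.4 220.8
```

View pics/g4.png

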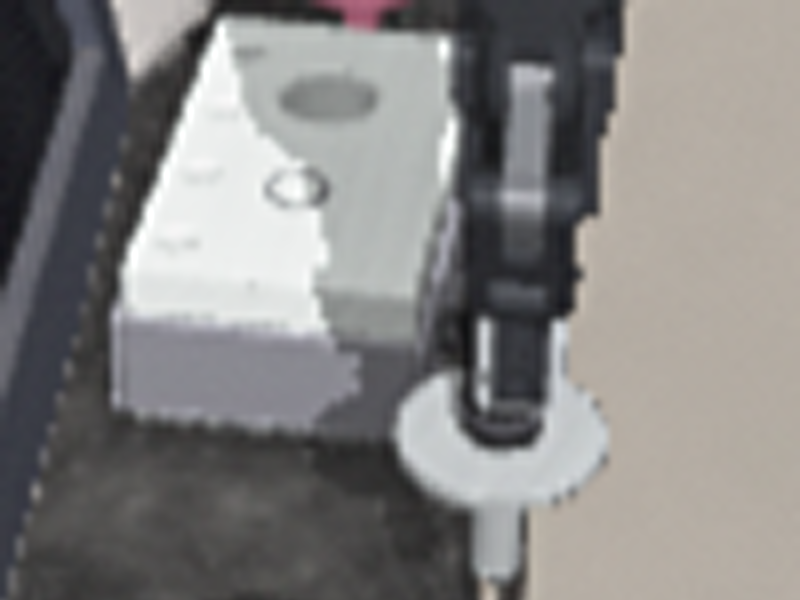

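The probe is held upright, with its collar at about (283,204) in the side view. That puts the tip 4 mm further in x than the TCP and 63 mm below it. I'll carry it to above the ring.

```bash
python3 -m crank '[0,0,-0.04,0,0,0,-0.09,0,0,0,-0.14,0,0,0,-0.185,0,0,0,-0.22,0,0,-0.025,-0.23,0,0,-0.055,-0.23,0,0,-0.073,-0.23,0,0,-0.078,-0.23,0,0.015,-0.078,-0.23,0,0.027,-0.078,-0.23,0,0.027,-0.078,-0.23,0]'
python3 - <<'E'
from h import *
for n in("side","top"):
    im=arm.read_camera(n); cv2.imwrite(f"pics/{n}5.png",im[:,:,::-1])
s=arm.observe();print(s["position"],s["wrist_force"])
p=s["position"];print(proj("side",p+[.004,0,-.0634]),proj("side",p+[.004,0,-.0194]))
a=cv2.imread('pics/side5.png');b=cv2.imread('pics/top5.png')
cv2.imwrite('pics/g5.png',np.hstack([cv2.resize(a[120:220,210:300],(450,500)),cv2.resize(b[150:240,270:360],(350,500))]))
E
```

```text
t: 6.8
position: [0.4464, -0.108, 0.137]
eef_rot: [0.501, -0.497, 0.503, 0.499]
wrist_force: [0.1, 0.1, -0.8]
width: 0.244
[ 0.44758516 -0.10819532  0.13815022] [-0.02628611 -0.07388159 -1.60867389]
[257.97371051 169.23582781] [257.86173531 155.14253891]
```

View pics/g5.png

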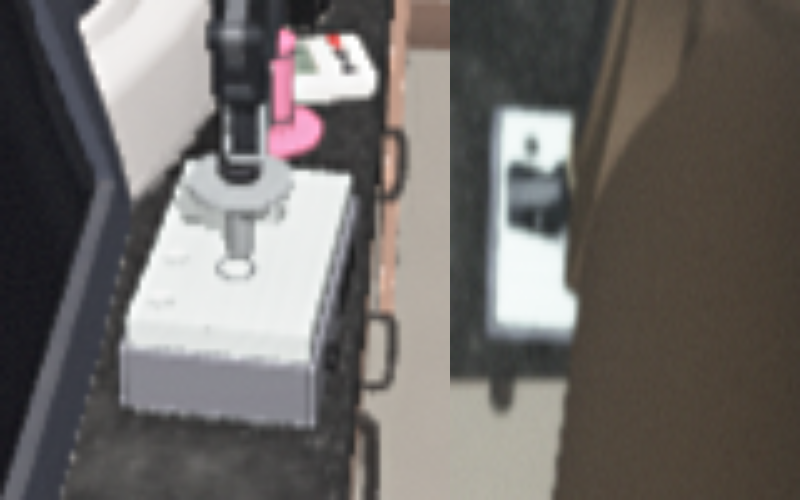

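In the side crop the tip hangs straight above the ring: tip at pixel (258,171), ring at (257,173). Now I'll lower it gently and watch the force.

```bash
python3 -m crank '[0.004,-0.002,0,0,0.008,-0.002,0,0,0.011,-0.002,0,0,0.012,-0.002,0,0,0.012,-0.002,0,0]'
python3 -m crank '[0.001,0,0,0,0.001,0,0,0]';python3 -m crank '[0.001,0,0,0,0.001,0,0,0]';python3 -m crank '[0.001,0,0,0,0.001,0,0,0]'
```

```text
t: 7.52
position: [0.4511, -0.1083, 0.128]
eef_rot: [0.503, -0.498, 0.501, 0.498]
wrist_force: [-5.1, 2.1, 26.4]
width: 0.245
t: 7.78
position: [0.4521, -0.1084, 0.1276]
eef_rot: [0.503, -0.499, 0.501, 0.497]
wrist_force: [-5.5, 2.0, 31.7]
width: 0.239
t: 8.02
position: [0.453, -0.1085, 0.1272]
eef_rot: [0.504, -0.499, 0.5, 0.497]
wrist_force: [-4.6, 1.9, 35.0]
width: 0.243
t: 8.28
position: [0.4538, -0.1085, 0.1267]
eef_rot: [0.504, -0.5, 0.5, 0.496]
wrist_force: [-3.6, 3.1, 40.7]
width: 0.234
```

Contact came about 5 mm earlier than predicted and the press is too firm, so I'll back off to a light contact and look.

```bash
python3 -m crank '[-0.004,0,0,0,-0.0065,0,0,0,-0.0065,0,0,0]'
python3 - <<'E'
from h import *
im=arm.read_camera("side"); cv2.imwrite("pics/side6.png",im[:,:,::-1])
s=arm.observe();print(s["position"],s["wrist_force"],rot().round(3).tolist())
a=cv2.imread('pics/side6.png')
cv2.imwrite('pics/g6.png',cv2.resize(a[120:210,210:310],(660,594),interpolation=cv2.INTER_CUBIC))
E
```

```text
t: 8.65
position: [0.4498, -0.1081, 0.1296]
eef_rot: [0.502, -0.498, 0.502, 0.498]
wrist_force: [-0.1, 0.6, -0.5]
width: 0.243
[ 0.44976908 -0.10812949  0.12949412] [ 0.59961709  0.43749057 -0.05146095] [[-0.001, -1.0, 0.008], [-0.0, 0.008, 1.0], [-1.0, 0.001, -0.0]]
```

View pics/g6.png

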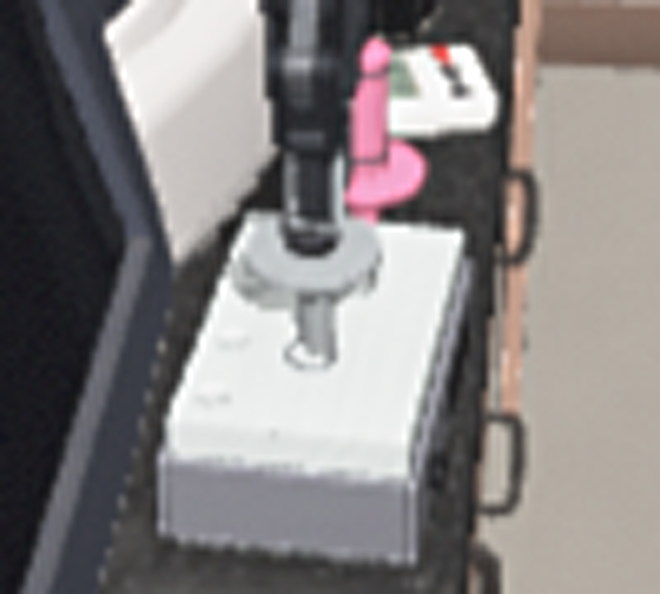

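```bash
python3 -m crank '[0.001,0,0,0,0.001,0,0,0]';python3 -m crank '[0.001,0,0,0,0.001,0,0,0]'
python3 - <<'E'
from h import *
for v in(172.5,173.5,174): print(ray("side",258.3,v,.06).round(4))
print(proj("side",[.4495,-.166,.06]))
E
```

```text
t: 8.95
position: [0.4498, -0.1082, 0.1285]
eef_rot: [0.502, -0.498, 0.502, 0.498]
wrist_force: [-0.2, -0.2, -2.1]
width: 0.241
t: 9.2
position: [0.45, -0.1082, 0.1277]
eef_rot: [0.502, -0.498, 0.502, 0.498]
wrist_force: [0.2, 0.0, -0.6]
width: 0.236
[ 0.4514 -0.1144  0.06  ]
[ 0.451  -0.1097  0.06  ]
[ 0.4507 -0.1073  0.06  ]
[260.87384011 162.26994418]
```

```bash
python3 -m crank '[0.0007,0,0,0,0.0007,0,0,0]';python3 -m crank '[0.0007,0,0,0,0.0007,0,0,0]'
```

```text
t: 9.45
position: [0.4502, -0.1082, 0.1273]
eef_rot: [0.502, -0.498, 0.502, 0.498]
wrist_force: [-0.8, -0.4, 1.3]
width: 0.243
t: 9.7
position: [0.4505, -0.1083, 0.1271]
eef_rot: [0.502, -0.498, 0.502, 0.498]
wrist_force: [-2.1, 1.1, 11.4]
width: 0.246
```

Light contact at about 11 N. I'll ease off half a millimetre and slide towards the well.

```bash
python3 -m crank '[-0.0005,0,0,0,-0.0005,0,-0.005,0,-0.0005,0,-0.012,0,-0.0005,0.001,-0.02,0,-0.0005,0.001,-0.028,0,-0.0005,0.001,-0.035,0,-0.0005,0.001,-0.04,0,-0.0005,0.001,-0.04,0]'
python3 - <<'E'
from h import *
im=arm.read_camera("side"); cv2.imwrite("pics/side7.png",im[:,:,::-1])
s=arm.observe();print(s["position"],s["wrist_force"])
a=cv2.imread('pics/side7.png')
cv2.imwrite('pics/g7.png',cv2.resize(a[120:210,210:310],(660,594),interpolation=cv2.INTER_CUBIC))
E
```

```text
t: 10.7
position: [0.4491, -0.1487, 0.1272]
eef_rot: [0.502, -0.498, 0.502, 0.498]
wrist_force: [-0.3, 0.8, 5.0]
width: 0.242
[ 0.44917019 -0.14874257  0.12720663] [ 0.00798129 -0.32439197  5.35600755]
```

View pics/g7.png

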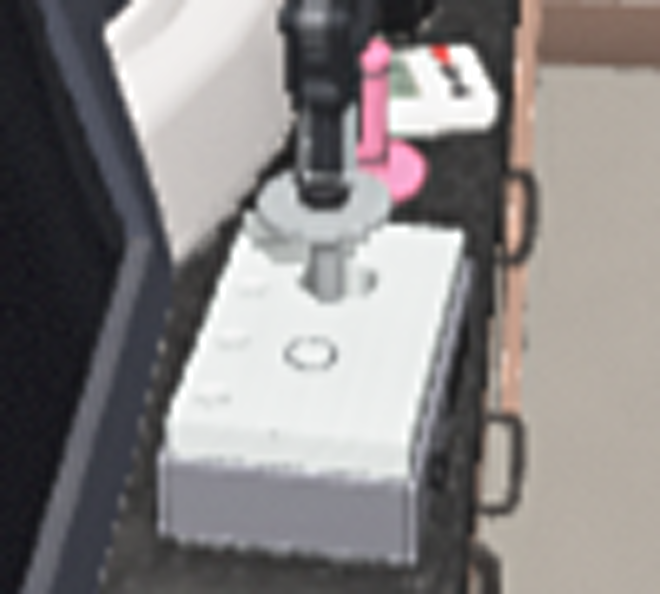

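The side crop shows the tip at the near rim of the well (259,164), with the well centred at about (261,162). The tip is still in light contact at 5 N. I'll slide on to the centre.

```bash
python3 -m crank '[0,0.001,-0.006,0,0,0.002,-0.012,0,0,0.002,-0.017,0,0,0.002,-0.017,0]'
python3 - <<'E'
from h import *
im=arm.read_camera("side"); cv2.imwrite("pics/side8.png",im[:,:,::-1])
s=arm.observe();print(s["position"],s["wrist_force"])
a=cv2.imread('pics/side8.png')
cv2.imwrite('pics/g8.png',cv2.resize(a[120:210,210:310],(660,594),interpolation=cv2.INTER_CUBIC))
E
```

```text
t: 11.25
position: [0.4463, -0.1658, 0.1267]
eef_rot: [0.502, -0.498, 0.502, 0.498]
wrist_force: [0.0, 0.5, -2.1]
width: 0.239
[ 0.44638127 -0.16540466  0.12672106] [ 0.33166728 -0.98937203 -1.52321316]
```

View pics/g8.png

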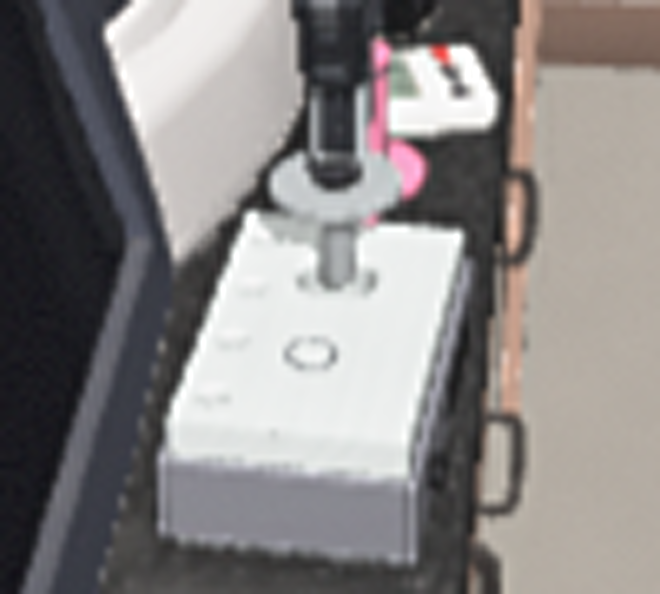

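The tip is now centred in the well mouth at (261,162), and the force has gone to zero because it's off the metal. I'll lower it.

```bash
python3 -m crank '[0.008,0,0,0,0.016,0,0,0,0.024,0,0,0,0.032,0,0,0,0.038,0,0,0,0.041,0,0,0,0.041,0,0,0]';python3 -m crank '[0.0015,0,0,0,0.0015,0,0,0]'
```

```text
t: 12.18
position: [0.4465, -0.1652, 0.0858]
eef_rot: [0.502, -0.498, 0.502, 0.498]
wrist_force: [-0.0, -0.1, -1.2]
width: 0.244
t: 12.42
position: [0.4467, -0.1651, 0.0845]
eef_rot: [0.502, -0.498, 0.502, 0.498]
wrist_force: [0.2, 0.1, -1.3]
width: 0.245
```

```bash
python3 -m crank '[0.001,0,0,0,0.001,0,0,0]';python3 -m crank '[0.001,0,0,0,0.001,0,0,0]'
python3 - <<'E'
from h import *
im=arm.read_camera("side"); cv2.imwrite("pics/side9.png",im[:,:,::-1])
a=cv2.imread('pics/side9.png')
cv2.imwrite('pics/g9.png',cv2.resize(a[120:210,210:310],(660,594),interpolation=cv2.INTER_CUBIC))
E
```

```text
t: 12.68
position: [0.4467, -0.1652, 0.084]
eef_rot: [0.502, -0.498, 0.502, 0.498]
wrist_force: [-3.5, 1.1, 8.4]
width: 0.241
t: 12.92
position: [0.4465, -0.1652, 0.0838]
eef_rot: [0.503, -0.498, 0.502, 0.498]
wrist_force: [-7.6, 2.9, 23.3]
width: 0.243
```

View pics/g9.png

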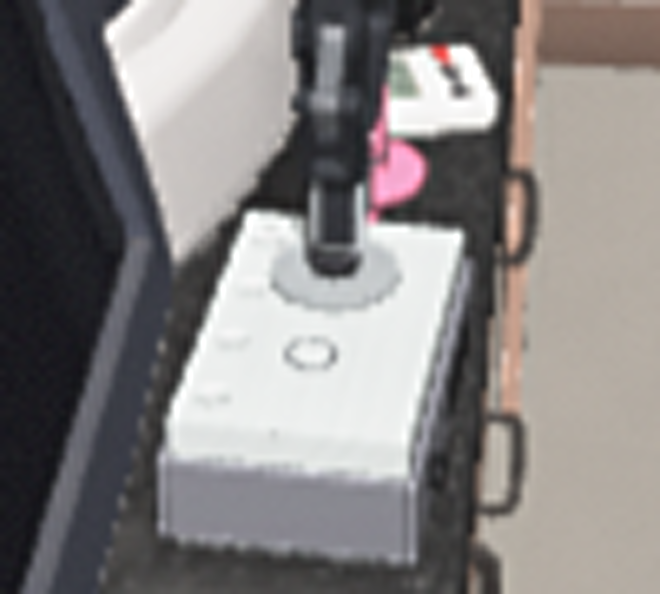

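The collar lies flat on the block at (261,161). I'll relax the press, release and withdraw upward.

```bash
python3 -m crank '[-0.0015,0,0,0,-0.0015,0,0,0]'; python3 -m crank '[0,0,0,0,0,0,0,0,0,0,0,0,0,0,0,0,0,0,0,0,0,0,0,0,0,0,0,0]' 1
python3 -m crank '[-0.02,0,0,0,-0.05,0,0,0,-0.09,0,0,0,-0.13,0,0,0,-0.13,0.05,0,0,-0.13,0.08,0,0,-0.13,0.08,0,0]'
python3 - <<'E'
from h import *
for n in("side","top"):
    im=arm.read_camera(n); cv2.imwrite(f"pics/{n}10.png",im[:,:,::-1])
    for q in("probe_grip","paddle_grip"): print(n,q,[(d["position"].round(3) if hasattr(d["position"],"round") else d["position"],round(d["confidence"],2)) for d in arm.place_of(q,n)[:2]])
a=cv2.imread('pics/side10.png');b=cv2.imread('pics/top10.png')
cv2.imwrite('pics/g10.png',np.hstack([cv2.resize(a[100:350,190:320],(312,600)),cv2.resize(b[130:260,260:360],(460,600))]))
E
```

```text
t: 13.22
position: [0.4468, -0.1652, 0.0841]
eef_rot: [0.502, -0.498, 0.502, 0.498]
wrist_force: [-0.1, -0.5, 2.7]
width: 0.242
t: 14.1
position: [0.4466, -0.1652, 0.0839]
eef_rot: [0.502, -0.498, 0.502, 0.498]
wrist_force: [-0.7, -0.0, -0.4]
width: 1.0
t: 14.98
position: [0.3646, -0.1644, 0.214]
eef_rot: [0.503, -0.497, 0.502, 0.498]
wrist_force: [0.7, -0.2, 0.7]
width: 1.0
side probe_grip [([0.4441, -0.283, 0.0795], 0.61), ([0.4514, -0.161, 0.0946], 0.58)]
side paddle_grip [([0.4298, 0.328, 0.0986], 0.83)]
top probe_grip [([0.4516, -0.1611, 0.092], 0.6), ([0.4479, -0.278, 0.0736], 0.52)]
top paddle_grip []
```

View pics/g10.png

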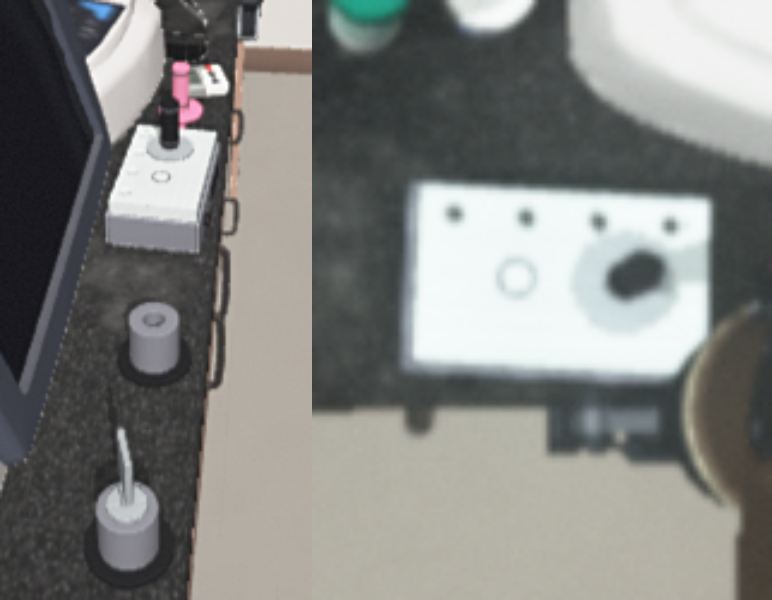

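The probe stands upright with its collar flat on the block. The paddle is undisturbed and the gripper is clear, so I'll hand in.

```bash
python3 -c "
from cell import arm
print(arm.finish_job(),arm.observe()['t'])"
```

```text
the job is handed in; nothing more can be done
the job is handed in; nothing more can be done
```

I lifted the black-handled probe out of its stand and set its tip down at the engraved ring. I then slid it about 57 mm along the metal, lowered it into the large well until the collar seated, and released it. The job was handed in at about 15 s; no verdict is reported.

- **Probe:** in the last pictures it stands upright with the collar flat on the block. The networks put the handle about 5 mm from the well centre I measured. They gave the pink look-alike a similar confidence, so I told the two apart by position.
- **Paddle:** the side camera puts it within about 3 mm of where it started. The top camera's network did not find it in the last picture.
- **Gripper:** it was clear of everything, with the wrist force near zero.
- **What went wrong:** contact at the ring came about 5 mm higher than I predicted. The wrist force reached 41 N, which shifted the probe slightly in the grip and tilted it by about 3°.
- **Step 1 contact:** I backed off until the force was zero, so the tip may have come off the metal by up to 2–3 mm at the ring. I then set it down again at about 11 N before sliding.
- **Slide:** it was at 5 N contact when I checked at the near rim of the well, after about 40 mm of the slide.

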